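# Undo the dial lock on an inspection cell and hold up its shackle

## Task

The inspection cell's hasp is locked by the steel shackle in the grey lock base. Move the camera head that stands beside the dial out of the way, upright into the empty grey tray, then turn the dial click by click until the gate in its rim faces the shackle, and pull the shackle straight up out of the base without forcing it. Finish still holding the shackle in the gripper, upright and still, with its feet at least 10 cm above the top of the lock base; do not disturb the other things on the bench.

Things in the scene. Friction and masses are not known exactly. Their poses are not given: they have to be found in the camera images.
- lock: Fixed grey block 120 (x) by 250 (y) by 45 mm high; origin at the centre of its underside, z up; its top is the deck. In its frame: dial axis at x 0, y -20 mm; two leg holes 13 mm wide, 30 mm deep at x 0, y +46 and +92 mm; the camera head starts near x 0, y -90 mm. An aluminium block (16 x 20 mm, 24 mm above the deck) at x +56, y -20 mm holds the detent finger of the dial.
- dial (a joint): Dial angle (rad) about the vertical, positive counter-clockwise from above; 0: gate faces the shackle (lock's +y). Starts between 0.5 and 2.2 (turn it clockwise); stops at -0.4 and 2.7. Clicks every 0.262 rad (15 degrees), 0 is a click; 0.1 to 0.2 N m turns past one, and let go near a click it settles there. The shackle passes only within 0.07 rad of 0.
- dial_grip (a point): On the dial's axis, 83 mm above the bench, in the black finger bar: 14 mm wide (this frame's x), 48 mm long (y), 34 mm high, top 95 mm above the bench, standing on the dial disc (80 mm in diameter with small knurls, 6 mm thick, top 61 mm above the bench). The frame turns with the dial; y points along the bar to the gate.
- dial_gate (a point): The gate: the one open slot in the dial disc's rim, 14 mm wide and 10 mm deep; this point is in the slot at 36 mm from the dial's axis, at the height of the disc's top. It turns with the dial, in line with the finger bar; a flat black plate 26 mm wide marks the bar's other end. A black rubber pad under the disc shows through the slot.
- shackle: Loose steel upside-down U (160 g) of 10 mm round bar, 95 mm high, legs 46 mm apart along its y; origin midway between the feet, z up. Seated, its feet are 30 mm below the deck at lock x 0, y +69 mm, same yaw. A flat tongue (8 mm wide, 33 to 38 mm above the feet) reaches 57 mm to -y under the dial disc: it blocks the lift after 2 mm unless the gate is over it.
- shackle_bow (a point): Middle of the shackle's bow (10 mm round bar along the shackle's y, 34 mm of it straight), 90 mm above the feet, at the start 60 mm above the deck; grip it across, along the shackle's x.
- camera_head: Loose black camera head (about 300 g) standing upright, lens down, on the deck: foot ring 48 mm in diameter, 12 mm high, barrel 36 mm in diameter, then a 44 x 44 mm square housing from 55 to 105 mm above the foot. Origin at the centre of the foot's underside, z up, x and y square to the housing; its yaw is within 0.4 rad of the lock's.
- camera_housing (a point): Centre of the camera head's square housing, 80 mm above its foot.
- tray: Fixed grey open tray on the bench, 150 x 150 mm outside, 30 mm high, walls and floor 5 mm thick, empty; origin at the centre of its underside, so the inside floor is 5 mm above it.
- screwdriver: Bystander: screwdriver lying on the bench beyond the lock. Leave alone.
- jar: Bystander: small jar, 50 mm in diameter, 70 mm high, beyond the lock. Leave alone.
- lens_ring: Bystander: flat aluminium lens ring, 60 mm in diameter, 18 mm high, on the bench beyond the tray. Leave alone.
There are look-alikes about, which are no part of the job. There is more than one size of the camera_head; the job needs the smaller.

How it is judged:
By the outcome, as a careful person would: the job done as asked, in the order asked, and still so for the second after the job is handed in, while the arm keeps its last pose, push and grip.
It also fails if it takes over 72 s, if anything falls off the work surface, if the arm or the gripper's body presses on something with over 40 N, if the wrist force passes 120 N, or if a joint passes its speed limit or range.

## Robot

A 6-joint arm with a two-finger parallel gripper is mounted at the origin on the work surface. World frame = base frame: x ahead of the robot, y to its left, z up, the work surface at z = 0. Lengths are in m, angles in rad, forces in N, time in s.
With the tool pointing down it reaches from about 0.375 to 0.9 m from the base axis. Payload 3.1 kg.
Tool frame: the origin (TCP) lies on the centre line of the jaws, within the pads' length; the fingertips stand 14 mm ahead of it and the grasp point (between the pads) lies 5 mm behind it; z points along the fingers, y is the line along which they close (so a half turn about z gives the same grasp; the last joint's range is limited). The gripper opens to 87 mm and grips with 3 to 60 N. Pads are 19 mm wide; open, the fingers measure 117 mm over their backs; the gripper's body (75 mm by 190 mm) begins 51 mm behind the grasp point.
Start: joints at [0.93, 0.527, 1.433, -0, 1.181, -0.178], TCP at [0.278, 0.56, 0.237] pointing down, gripper open.
Joint ranges: [-3.08, 3.08], [-0.75, 2.2], [0.22, 2.44], [-1.43, 4.57], [0, 2.65], [-2.85, 2.85]. Speed limits (rad/s): [2.79, 2.79, 3.14, 3.14, 3.14, 3.14].

## Interface

Orientations are given as a unit quaternion [x, y, z, w].
In Python, from rig import robot gives the robot as it stands.
- The arm moves only by the tool move_arm, never from a script. Its argument "commands" is a list of rows, each an object with "hand": the finger opening in cm, from 0 to 8.7; "travel": the shift along the tool's x, y, z in cm, a list of three; "twist": the turn, a rotation vector about the tool's x, y, z in degrees, a list of three. In form: [{"hand": hand, "travel": [dx, dy, dz], "twist": [wx, wy, wz]}, ...]. A call has 1 to 5 rows; each row shifts and turns the commanded pose from where the row before left it, along the tool's axes as they then stand; what a row does not reach is not made up. A row lasts 1/12 s, in which the tool goes at most 41.7 mm and 7.16 degrees, less where a joint would pass 70% of its speed; a pose out of reach is approached as far as the arm can. A call is refused whole if a number of a shift passes 4.17 or a number of a turn 7.16, either way. A call with a gripper value outside its range is refused whole. The fingers move at their own pace and stop on an object; "force" is the grip in N (left out, the last holds). Time passes only in rows, so rows that do not move let the fingers close. It gives the time, the measured TCP pose, the force, the opening and the grip force at its end, in the units of the state.
- robot.get_obs(): the state, without advancing time (a new reading comes with each control period).
- robot.camera(name): name is "scene" or "side" or "wrist"; returns a dict with "frame" (480x640x3 uint8, red, green, blue), "fov_y" (degrees; the focal length in pixels is half the picture's height over the tangent of half this angle, whatever the lens; pixels are square), "cx", "cy" (the principal point, pixels), "extrinsics" (4x4, takes a point from camera to world coordinates); the wrist camera has in their place "T_tool_cam" (4x4, takes a point from camera to tool coordinates, whose origin is the TCP and whose axes are the flange's). Camera axes: x right, y down, z forward; pixel columns grow to the right and rows downward; lengths in m; the calibration is good to about 2 mm. A picture is of the moment at which its call begins: read the wrist's pose just before it. There is no depth.
- robot.hand_in(): hands the job in; it is judged then, once.
The state is a dict: "time": time; "q": joint angles; "joint_velocities": joint speeds; "joint_torque": joint torques, N m; "position": TCP position; "tool_rot": TCP orientation; "ft_force": force on the tool from outside, world axes, zero at the start; "moment": the same for the moment, N m; "grip_width": finger opening in m; "grip_force": force on a finger pad.
Only numpy, scipy, OpenCV 4.12 (cv2) and the standard library are available. Lean on these libraries where they do the work, as an engineer would, in place of code of your own. Each camera call takes 0.05 s, during which the arm holds its last target. There are 200 camera calls.

## Working session

There is one attempt and no reset: what is moved stays moved. The work goes in short steps, Python scripts to look and compute and a tool call to move; the robot and the scene stay as the last step left them, time stands still between calls to the robot, and variables do not carry over. Pictures are saved under pics/ and viewed, at most 10 in all, crops included, and the job is handed in when it is done.

Besides the shell and the picture viewer there is one more tool, called after "Emit:" as a command line: name --argument value ..., lists and objects as JSON in quotes. move_arm: Moves the arm, as the interface text tells. Its arguments: {"type":"object","properties":{"commands":{"type":"array"},"force":{"type":"number"}},"required":["commands"]}

```bash
mkdir -p pics; ls; cat > h.py <<'E'
import numpy as np, cv2, pickle
from rig import robot
def snap(n, f):
    o=robot.get_obs(); c=robot.camera(n); c['obs']=o
    cv2.imwrite('pics/%s.png'%f, c['frame'][:,:,::-1]); pickle.dump(c,open('pics/%s.pkl'%f,'wb')); return c
def load(f): return pickle.load(open('pics/%s.pkl'%f,'rb'))
E
python3 - <<'E'
from h import *
for n in ['scene','side']:
    c=snap(n,n+'0'); print(n,c['fov_y'],c['cx'],c['cy'],np.round(c['extrinsics'],3).tolist())
o=robot.get_obs(); print(o)
c=snap('wrist','wrist0'); print({k:v for k,v in c.items() if k not in('frame','obs')})
E
```

```text
pics
scene 52.60979624622427 322.55980633594424 243.73991163733913 [[0.517, 0.641, -0.567, 1.151], [0.856, -0.396, 0.333, -0.46], [-0.011, -0.658, -0.753, 0.825], [0.0, 0.0, 0.0, 1.0]]
side 53.01239434517593 322.6112431090375 238.69189150851622 [[0.968, -0.198, 0.156, 0.441], [-0.251, -0.716, 0.651, -0.796], [-0.017, -0.669, -0.743, 0.855], [0.0, 0.0, 0.0, 1.0]]
{'time': 0.1, 'q': array([ 9.30526688e-01,  5.28393809e-01,  1.43379415e+00,  3.07424570e-06,
        1.18141693e+00, -1.78465500e-01]), 'joint_velocities': array([ 3.86315213e-04, -2.89177898e-04, -9.68694771e-04,  2.28024372e-04,
        1.56896433e-03, -3.59759576e-05]), 'joint_torque': array([-9.61966471e-04, -4.40982449e+01, -1.77151358e+01,  6.34430023e-02,
        5.34508377e-02, -2.95286611e-05]), 'position': array([0.27803721, 0.55902575, 0.23565046]), 'tool_rot': array([ 2.28856199e-01,  9.73459721e-01, -9.22419819e-04, -4.01768565e-04]), 'ft_force': array([-0.61302687,  0.22766581,  0.12862919]), 'moment': array([-0.02643507, -0.02556803, -0.01488315]), 'grip_force': 0.0, 'grip_width': 0.0868695999764779}
{'fov_y': 63.350960692647554, 'cx': 315.7050693439046, 'cy': 231.25057807494028, 'T_tool_cam': array([[ 1.56384770e-04, -9.62701128e-01, -2.70567021e-01,
         7.48475678e-02],
       [ 9.99999956e-01,  8.24521135e-05,  2.84617173e-04,
        -6.12176991e-05],
       [-2.51692450e-04, -2.70567054e-01,  9.62701099e-01,
        -1.47528300e-01],
       [ 0.00000000e+00,  0.00000000e+00,  0.00000000e+00,
         1.00000000e+00]])}
```

View pics/scene0.png

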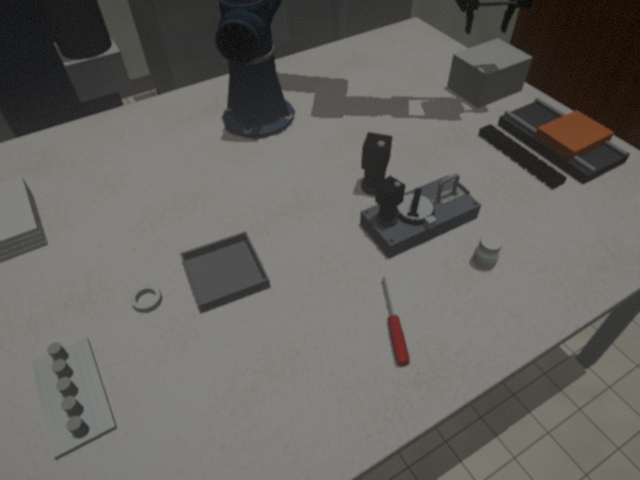

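View pics/side0.png

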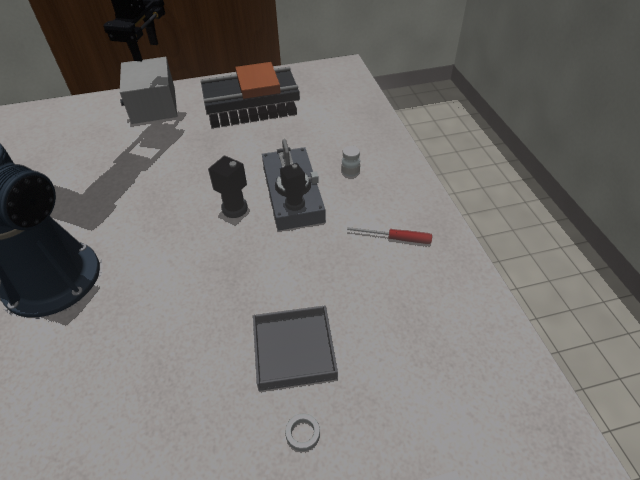

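The scene view shows two camera heads. One is on the bench at (376,165) and looks bigger. The other is on the lock deck beside the dial at (389,200), and is smaller, so it fits the task. The tray is at (225,270), the shackle at (448,187), the jar at (487,250) and the screwdriver at (396,325). I'll enlarge both views to confirm.

```bash
python3 - <<'E'
from h import *
a=load('scene0')['frame'][125:260,350:500,::-1]; cv2.imwrite('pics/sc.png',cv2.resize(a,None,fx=4.4,fy=4.4,interpolation=cv2.INTER_CUBIC))
a=load('side0')['frame'][130:240,200:340,::-1]; cv2.imwrite('pics/sd.png',cv2.resize(a,None,fx=5,fy=5,interpolation=cv2.INTER_CUBIC))
E
```

```text
(no output)
```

View pics/sc.png

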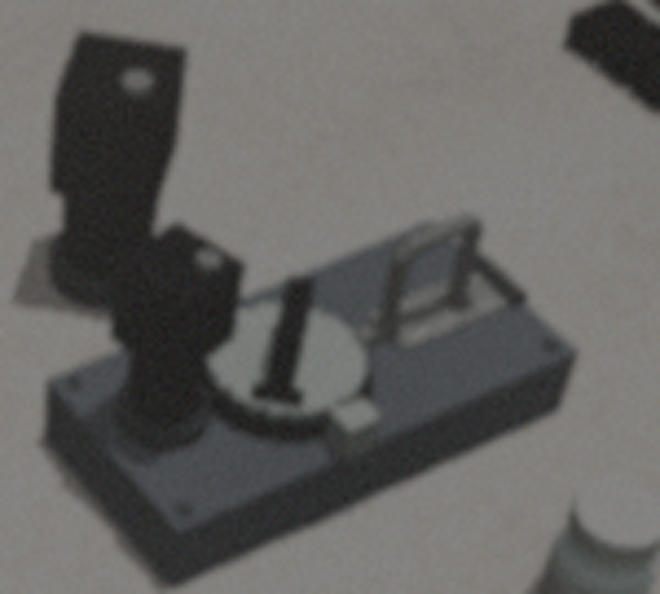

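View pics/sd.png

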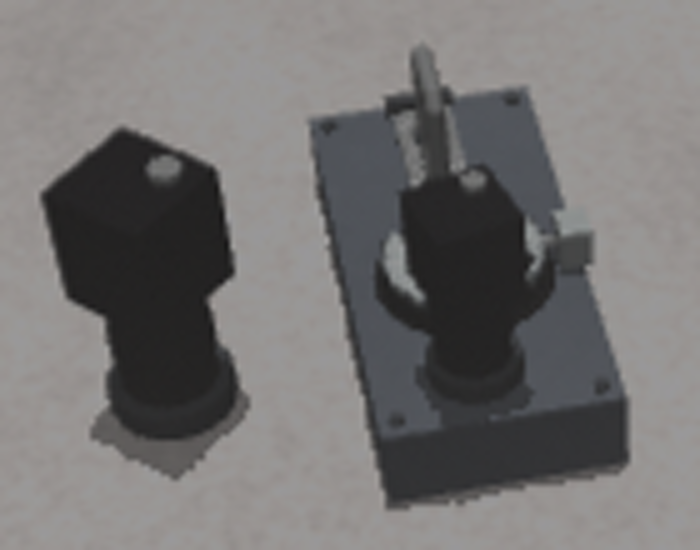

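The crops confirm it. The smaller head, on the lock deck at (389,200) in scene and (293,185) in side, is the one to move; the tall one on the bench is the look-alike. The plate end of the dial bar points away from the robot, so the gate faces roughly towards the robot.

```bash
cat >> h.py <<'E'
from scipy.optimize import least_squares
from scipy.spatial.transform import Rotation as R
def cam(c):
    f=240/np.tan(np.radians(c['fov_y'])/2)
    if 'extrinsics' in c: T=c['extrinsics']
    else:
        P=np.eye(4);P[:3,:3]=R.from_quat(c['obs']['tool_rot']).as_matrix();P[:3,3]=c['obs']['position'];T=P@c['T_tool_cam']
    return T,f,c['cx'],c['cy']
def proj(c,X):
    T,f,cx,cy=cam(c); p=(np.atleast_2d(X)-T[:3,3])@T[:3,:3]; return p[:,:2]/p[:,2:]*f+[cx,cy]
def onz(c,uv,z):
    T,f,cx,cy=cam(c); d=T[:3,:3]@np.array([(uv[0]-cx)/f,(uv[1]-cy)/f,1]); return T[:3,3]+d*(z-T[2,3])/d[2]
def place(p,L):
    L=np.atleast_2d(L); c,s=np.cos(p[2]),np.sin(p[2]); return np.c_[p[0]+c*L[:,0]-s*L[:,1],p[1]+s*L[:,0]+c*L[:,1],L[:,2]]
def fit(obs,p0):  # obs: (cam, uv, local)
    r=lambda p:np.concatenate([(proj(c,place(p,l))-uv).ravel() for c,uv,l in obs])
    s=least_squares(r,p0,loss='soft_l1'); return s.x,np.round(r(s.x),1)
E
python3 - <<'E'
from h import *
a,b=load('scene0'),load('side0')
s=lambda x,y:np.array([350+x/4.4,125+y/4.4]); d=lambda x,y:np.array([200+x/5,130+y/5])
for uv in [s(48,385),s(172,532),s(577,352),s(435,222)]: print('sc',onz(a,uv,.045).round(3))
for uv in [d(310,118),d(527,88),d(627,398),d(387,437)]: print('sd',onz(b,uv,.045).round(3))
for uv in [(182,265),(246,234),(269,282),(200,309)]: print('tray sc',onz(a,uv,.03).round(3))
for uv in [(253,313),(327,308),(336,376),(258,387)]: print('tray sd',onz(b,uv,.03).round(3))
print('plate',onz(a,s(278,395),.061),'barfar top',onz(a,s(300,280),.095),'bar near top',onz(a,s(275,385),.07))
print('cam foot',onz(b,d(475,385),.045),onz(a,s(160,430),.045))
print('housing top corners',[onz(b,d(*q),.15).round(3) for q in [(402,190),(470,165),(523,205),(440,235)]],[onz(a,s(*q),.15).round(3) for q in [(178,225),(243,265),(222,308),(118,290)]])
E
```

```text
sc [0.528 0.007 0.045]
sc [0.642 0.001 0.045]
sc [0.652 0.253 0.045]
sc [0.535 0.258 0.045]
sd [0.531 0.257 0.045]
sd [0.65  0.25  0.045]
sd [0.641 0.002 0.045]
sd [0.525 0.007 0.045]
tray sc [ 0.447 -0.391  0.03 ]
tray sc [ 0.438 -0.239  0.03 ]
tray sc [ 0.583 -0.255  0.03 ]
tray sc [ 0.571 -0.4    0.03 ]
tray sd [ 0.426 -0.233  0.03 ]
tray sd [ 0.575 -0.26   0.03 ]
tray sd [ 0.552 -0.408  0.03 ]
tray sd [ 0.41  -0.392  0.03 ]
plate [0.60709314 0.09072637 0.061     ] barfar top [0.57302215 0.12583065 0.095     ] bar near top [0.60721402 0.08728917 0.07      ]
cam foot [0.57244512 0.03065921 0.045     ] [0.58408512 0.03660564 0.045     ]
housing top corners [array([0.551, 0.057, 0.15 ]), array([0.584, 0.066, 0.15 ]), array([0.601, 0.032, 0.15 ]), array([0.561, 0.021, 0.15 ])] [array([0.556, 0.057, 0.15 ]), array([0.594, 0.066, 0.15 ]), array([0.613, 0.039, 0.15 ]), array([0.578, 0.006, 0.15 ])]
```

Emit:
move_arm --commands '[{"hand": 8.7, "travel": [-3.2, -2.1, -0.5], "twist": [0, 0, 0]}, {"hand": 8.7, "travel": [-3.2, -2.1, -0.5], "twist": [0, 0, 0]}, {"hand": 8.7, "travel": [-3.2, -2.1, -0.5], "twist": [0, 0, 0]}, {"hand": 8.7, "travel": [-3.2, -2.1, -0.5], "twist": [0, 0, 0]}, {"hand": 8.7, "travel": [-3.2, -2.1, -0.5], "twist": [0, 0, 0]}]'

```text
time: 0.57
position: [0.3752, 0.3926, 0.2615]
tool_rot: [0.229, 0.974, -0.0, -0.0]
ft_force: [0.1, 0.7, 0.6]
grip_width: 0.0875
grip_force: 0.0
```

Emit:
move_arm --commands '[{"hand": 8.7, "travel": [-3.2, -2.1, -0.5], "twist": [0, 0, 0]}, {"hand": 8.7, "travel": [-3.2, -2.1, -0.5], "twist": [0, 0, 0]}, {"hand": 8.7, "travel": [-3.2, -2.1, -0.5], "twist": [0, 0, 0]}, {"hand": 8.7, "travel": [-3.2, -2.1, -0.5], "twist": [0, 0, 0]}, {"hand": 8.7, "travel": [-3.2, -2.1, -0.5], "twist": [0, 0, 0]}]'

```text
time: 0.98
position: [0.4717, 0.2272, 0.2867]
tool_rot: [0.229, 0.973, -0.0, -0.0]
ft_force: [0.9, 0.4, -0.8]
grip_width: 0.0869
grip_force: 0.0
```

Emit:
move_arm --commands '[{"hand": 8.7, "travel": [-3.2, -2.1, -0.5], "twist": [0, 0, 0]}, {"hand": 8.7, "travel": [-3.2, -2.1, -0.5], "twist": [0, 0, 0]}, {"hand": 8.7, "travel": [-3.2, -2.1, -0.5], "twist": [0, 0, 0]}, {"hand": 8.7, "travel": [-3.2, -2.1, -0.5], "twist": [0, 0, 0]}, {"hand": 8.7, "travel": [0, 0, 0], "twist": [0, 0, -7]}]'

```text
time: 1.4
position: [0.5531, 0.0906, 0.3075]
tool_rot: [0.171, 0.985, -0.001, 0.003]
ft_force: [0.9, 0.1, 0.1]
grip_width: 0.0869
grip_force: 0.0
```

Emit:
move_arm --commands '[{"hand": 8.7, "travel": [0, 0, 0], "twist": [0, 0, -7]}, {"hand": 8.7, "travel": [0, 0, 0], "twist": [0, 0, -7]}, {"hand": 8.7, "travel": [0, 0, 0], "twist": [0, 0, -7]}, {"hand": 8.7, "travel": [0, 0, 0], "twist": [0, 0, -7]}, {"hand": 8.7, "travel": [0, 0, 0], "twist": [0, 0, -7]}]'

```text
time: 1.82
position: [0.5482, 0.0966, 0.3062]
tool_rot: [-0.138, 0.99, 0.0, -0.0]
ft_force: [-0.9, 1.5, -0.5]
grip_width: 0.0869
grip_force: 0.0
```

Emit:
move_arm --commands '[{"hand": 8.7, "travel": [0, 0, 0], "twist": [0, 0, 0]}, {"hand": 8.7, "travel": [0, 0, 0], "twist": [0, 0, 0]}]'

```text
time: 1.98
position: [0.5483, 0.0967, 0.3063]
tool_rot: [-0.134, 0.991, 0.0, -0.0]
ft_force: [0.3, 0.4, 1.0]
grip_width: 0.0873
grip_force: 0.0
```

```bash
python3 - <<'E'
from h import *
c=snap('wrist','w1'); print(c['obs']['position'],c['obs']['q'],R.from_quat(c['obs']['tool_rot']).as_matrix().round(3).tolist())
E
```

```text
[0.54830131 0.09673526 0.30630237] [-2.61037722e-02  3.59222727e-01  1.51788570e+00  4.82439152e-05
  1.26510445e+00 -1.86498657e+00] [[-0.964, -0.265, -0.001], [-0.265, 0.964, 0.0], [0.001, 0.0, -1.0]]
```

View pics/w1.png

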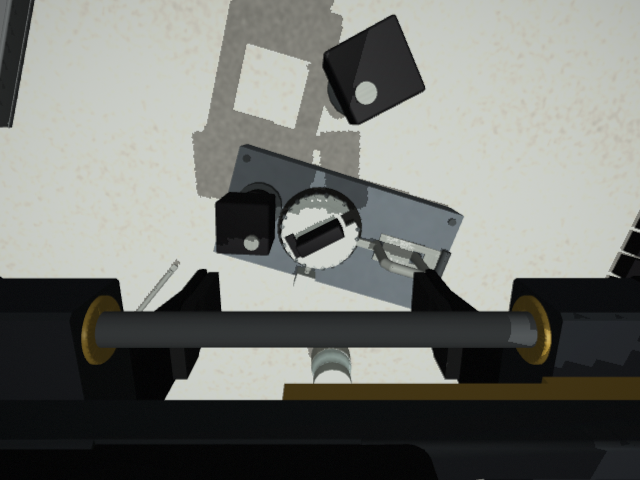

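The wrist view shows the small head's top at about (245,222), aligned with the image axes. The dial centre is at (320,232), with the plate end at (291,243) and the gate end at (350,215), about 45° CCW, which is 3 clicks. The shackle is at (405,255), the big head at (373,70), and lock corners are at (241,146), (462,214) and (215,252).

```bash
python3 - <<'E'
from h import *
a,b,w=load('scene0'),load('side0'),load('w1')
s=lambda x,y:[350+x/4.4,125+y/4.4]; d=lambda x,y:[200+x/5,130+y/5]
C=np.array([[-.06,-.125,.045],[.06,-.125,.045],[.06,.125,.045],[-.06,.125,.045]])
o=[(a,np.array([s(48,385),s(172,532),s(577,352)]),C[:3]),(b,np.array([d(310,118),d(527,88),d(627,398),d(387,437)]),C[[3,2,1,0]]),(w,np.array([[241,145],[463,213]]),C[[0,3]])]
L,r=fit(o,[.588,.13,-.03]); print('lock',L.round(4),r)
Lw,r=fit(o[2:],[.588,.13,-.03]); print('lock w only',Lw.round(4))
print('dial',place(L,[0,-.02,.061]),'proj',proj(w,place(L,[0,-.02,.061])))
T=np.array([[-.075,.075,.03],[.075,.075,.03],[.075,-.075,.03],[-.075,-.075,.03]])
t,r=fit([(a,np.array([(246,234),(269,282),(200,309),(182,265.)]),T),(b,np.array([(253,313),(327,308),(336,376),(258,387.)]),T)],[.5,-.32,-.15]); print('tray',t.round(4),r)
# edges of the dark head top in wrist image
H=np.array([[-.022,.022,.15],[-.022,-.022,.15],[.022,-.022,.15],[.022,.022,.15]])
g=cv2.cvtColor(w['frame'],cv2.COLOR_RGB2GRAY)
for q in [(275,254),(217,254),(216,197),(275,193)]: print(onz(w,q,.15).round(4))
print('dial end pts',onz(w,(291,243),.065),onz(w,(350,215),.061),'big head top', onz(w,(373,70),.15))
a2=w['frame'][130:310,200:440,::-1]; cv2.imwrite('pics/w1c.png',cv2.resize(a2,None,fx=3.3,fy=3.3,interpolation=cv2.INTER_CUBIC))
E
```

```text
lock [ 0.5848  0.1304 -0.0366] [-1.5 -2.3  0.2 -0.9 -0.9 -0.8 -0.5 -0.1 -0.4 -0.6 -0.3 -0.2 -1.9  0.3
 -2.1  1.4  0.3  4.3]
lock w only [ 0.5817  0.1313 -0.0251]
dial [[0.5840973  0.11044541 0.061     ]] proj [[318.71315387 233.57253481]]
tray [ 0.4956 -0.3206 -0.1282] [ -0.5  -2.3  -0.9  -1.   -4.1  -2.7  -3.2 -12.1   2.4   1.2   1.7  -2.3
   3.6  -2.9   0.1  -3.6]
[0.5861 0.0729 0.15  ]
[0.5988 0.0268 0.15  ]
[0.5522 0.0165 0.15  ]
[0.5367 0.0608 0.15  ]
dial end pts [0.60058897 0.0848701  0.065     ] [0.55619343 0.1363752  0.061     ] big head top [0.43001385 0.10801676 0.15      ]
```

View pics/w1c.png

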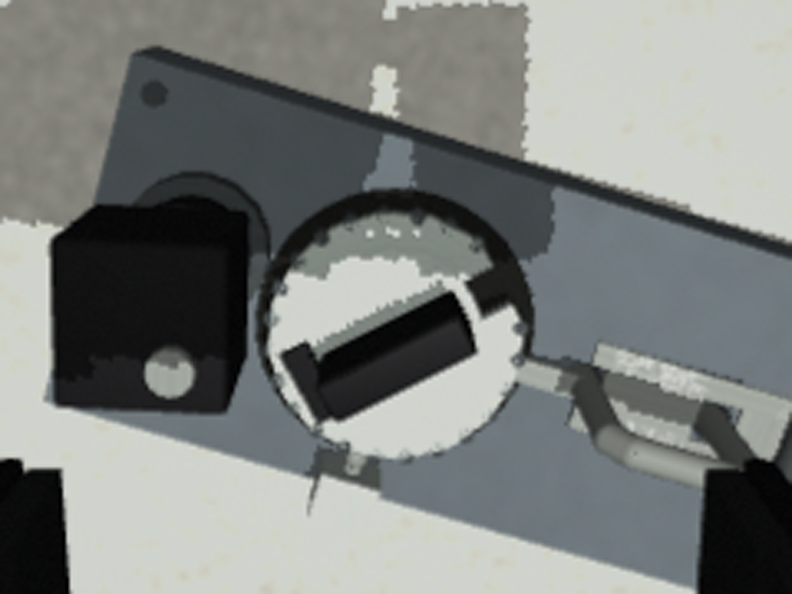

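```bash
cat >> h.py <<'E'
def delta(tgt):
    o=robot.get_obs(); M=R.from_quat(o['tool_rot']).as_matrix(); return (M.T@(np.array(tgt)-o['position'])*100).round(2), np.degrees(np.arctan2(M[1,1],M[0,1])).round(2)
E
python3 - <<'E'
from h import *
w=load('w1'); q=np.array([(53,240),(225,245),(228,411),(53,405)])/3.3+[200,130]
P=np.array([onz(w,x,.15) for x in q]); print(P.round(4)); c=P.mean(0); print(c, np.linalg.norm(np.diff(P,axis=0),axis=1))
print(delta([c[0],c[1],.125]), 'dial by disc',onz(w,(320.3,229.4),.061))
e=[P[1]-P[0],P[2]-P[3]]; print([np.degrees(np.arctan2(v[1],v[0])) for v in e],[np.degrees(np.arctan2(v[1],v[0]))+90 for v in (P[2]-P[1],P[3]-P[0])])
E
```

```text
[[0.5567 0.0175 0.15  ]
 [0.5469 0.0577 0.15  ]
 [0.5879 0.0683 0.15  ]
 [0.5979 0.0258 0.15  ]]
[0.57235836 0.04233904 0.15      ] [0.0414167  0.04229432 0.04368281]
(array([-0.88, -5.89, 18.13]), np.float64(105.37)) dial by disc [0.57927444 0.11083402 0.061     ]
[np.float64(103.67174824830185), np.float64(103.29396579769099)] [np.float64(104.49496116585374), np.float64(101.41187598703634)]
```

Emit:
move_arm --commands '[{"hand": 8.7, "travel": [-0.5, -2.95, 0], "twist": [0, 0, 1]}, {"hand": 8.7, "travel": [-0.5, -2.95, 2], "twist": [0, 0, 1]}, {"hand": 8.7, "travel": [0, 0, 3.5], "twist": [0, 0, 0]}, {"hand": 8.7, "travel": [0, 0, 3.5], "twist": [0, 0, 0]}, {"hand": 8.7, "travel": [0, 0, 3.5], "twist": [0, 0, 0]}]'

```text
time: 2.45
position: [0.574, 0.0417, 0.1807]
tool_rot: [-0.116, 0.993, -0.0, 0.001]
ft_force: [-0.6, -0.3, -0.8]
grip_width: 0.0872
grip_force: 0.0
```

Emit:
move_arm --commands '[{"hand": 8.7, "travel": [0, 0, 2.5], "twist": [0, 0, 0]}, {"hand": 8.7, "travel": [0, 0, 2], "twist": [0, 0, 0]}, {"hand": 8.7, "travel": [0, 0, 1.1], "twist": [0, 0, 0]}, {"hand": 8.7, "travel": [0, 0, 0], "twist": [0, 0, 0]}, {"hand": 8.7, "travel": [0, 0, 0], "twist": [0, 0, 0]}]'

```text
time: 2.87
position: [0.5737, 0.0424, 0.1256]
tool_rot: [-0.117, 0.993, 0.0, -0.0]
ft_force: [0.2, 0.0, 0.4]
grip_width: 0.0871
grip_force: 0.0
```

```bash
python3 - <<'E'
from h import *
c=snap('wrist','w2'); print(c['obs']['position'],delta([.574,.042,.125]),c['obs']['ft_force'])
b=snap('side','s2'); a=snap('scene','sc2')
X=b['frame'][110:240,200:340,::-1]; Y=a['frame'][115:245,340:480,::-1]
cv2.imwrite('pics/m2.png',cv2.resize(np.hstack([X,Y]),None,fx=2.85,fy=2.85,interpolation=cv2.INTER_CUBIC))
E
```

```text
[0.57371555 0.04236834 0.12559928] (array([ 0.05, -0.02,  0.15]), np.float64(103.51)) [0.23192421 0.03142822 0.35490394]
```

View pics/m2.png

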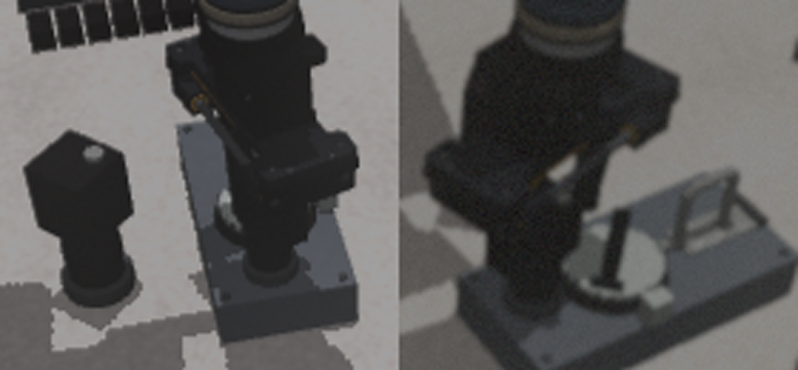

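The gripper straddles the small head and is clear of the dial bar and the big head. I'll close it.

Emit:
move_arm --commands '[{"hand": 3.5, "travel": [0, 0, 0], "twist": [0, 0, 0]}, {"hand": 3.5, "travel": [0, 0, 0], "twist": [0, 0, 0]}, {"hand": 3.5, "travel": [0, 0, 0], "twist": [0, 0, 0]}, {"hand": 3.5, "travel": [0, 0, 0], "twist": [0, 0, 0]}, {"hand": 3.5, "travel": [0, 0, 0], "twist": [0, 0, 0]}]' --force 25

```text
time: 3.43
position: [0.5735, 0.0423, 0.1258]
tool_rot: [-0.118, 0.993, -0.0, 0.0]
ft_force: [-0.5, 0.0, 0.3]
grip_width: 0.0615
grip_force: 0.0
```

Emit:
move_arm --commands '[{"hand": 3.5, "travel": [0, 0, 0], "twist": [0, 0, 0]}, {"hand": 3.5, "travel": [0, 0, 0], "twist": [0, 0, 0]}, {"hand": 3.5, "travel": [0, 0, 0], "twist": [0, 0, 0]}]'

```text
time: 3.68
position: [0.5735, 0.0422, 0.1255]
tool_rot: [-0.118, 0.993, -0.0, 0.0]
ft_force: [0.8, -0.6, -0.3]
grip_width: 0.0437
grip_force: 24.9
```

Emit:
move_arm --commands '[{"hand": 3.5, "travel": [0, 0, -0.5], "twist": [0, 0, 0]}, {"hand": 3.5, "travel": [0, 0, -1.5], "twist": [0, 0, 0]}, {"hand": 3.5, "travel": [0, 0, -2], "twist": [0, 0, 0]}, {"hand": 3.5, "travel": [0, 0, -2], "twist": [0, 0, 0]}, {"hand": 3.5, "travel": [0, 0, -1], "twist": [0, 0, 0]}]'

```text
time: 4.1
position: [0.5742, 0.0423, 0.1974]
tool_rot: [-0.118, 0.993, -0.0, 0.001]
ft_force: [1.1, -0.1, -2.2]
grip_width: 0.0441
grip_force: 24.9
```

Emit:
move_arm --commands '[{"hand": 3.5, "travel": [0.5, -1, 0], "twist": [0, 0, 0]}, {"hand": 3.5, "travel": [1, -2, 0], "twist": [0, 0, 0]}, {"hand": 3.5, "travel": [1.5, -3, 0], "twist": [0, 0, 0]}, {"hand": 3.5, "travel": [1.5, -3.2, 0], "twist": [0, 0, 0]}, {"hand": 3.5, "travel": [1.5, -3.2, 0], "twist": [0, 0, 0]}]'

```text
time: 4.52
position: [0.5424, -0.0935, 0.1942]
tool_rot: [-0.119, 0.993, 0.0, -0.001]
ft_force: [0.8, -0.2, -3.4]
grip_width: 0.0437
grip_force: 24.9
```

Emit:
move_arm --commands '[{"hand": 3.5, "travel": [1.5, -3.2, 0], "twist": [0, 0, 0]}, {"hand": 3.5, "travel": [1.5, -3.2, 0], "twist": [0, 0, 0]}, {"hand": 3.5, "travel": [1.5, -3.2, 0], "twist": [0, 0, 0]}, {"hand": 3.5, "travel": [1.5, -3.2, 0], "twist": [0, 0, 0]}, {"hand": 3.5, "travel": [1.5, -3, 0], "twist": [0, 0, 0]}]'

```text
time: 4.93
position: [0.5064, -0.2655, 0.1941]
tool_rot: [-0.118, 0.993, 0.001, -0.001]
ft_force: [0.7, 0.1, -3.0]
grip_width: 0.0437
grip_force: 24.9
```

Emit:
move_arm --commands '[{"hand": 3.5, "travel": [1.3, -2.5, 0], "twist": [0, 0, 0]}, {"hand": 3.5, "travel": [0.8, -2, 0], "twist": [0, 0, 0]}, {"hand": 3.5, "travel": [0.3, -1, 0], "twist": [0, 0, 0]}, {"hand": 3.5, "travel": [0, 0, 0], "twist": [0, 0, 0]}, {"hand": 3.5, "travel": [0, 0, 0], "twist": [0, 0, 0]}]'

```text
time: 5.35
position: [0.497, -0.3219, 0.1945]
tool_rot: [-0.117, 0.993, 0.001, -0.001]
ft_force: [-1.0, 0.4, -2.8]
grip_width: 0.0441
grip_force: 24.9
```

```bash
python3 - <<'E'
from h import *
o=robot.get_obs(); print(o['position'],o['q'],o['grip_width'],o['ft_force'],delta([.4956,-.3206,.087]))
b=snap('side','s3'); a=snap('scene','sc3')
X=b['frame'][250:410,210:380,::-1]; Y=a['frame'][160:320,150:320,::-1]
cv2.imwrite('pics/m3.png',cv2.resize(np.hstack([X,Y]),None,fx=2.3,fy=2.3,interpolation=cv2.INTER_CUBIC))
E
```

```text
[ 0.49700189 -0.32190242  0.19450994] [-7.63670000e-01  5.34837117e-01  1.55762006e+00  8.06101810e-04
  1.05201986e+00 -2.56997460e+00] 0.04413871036823742 [-0.98019825  0.37825434 -2.79762158] (array([ 0.1 ,  0.13, 10.75]), np.float64(103.47))
```

View pics/m3.png

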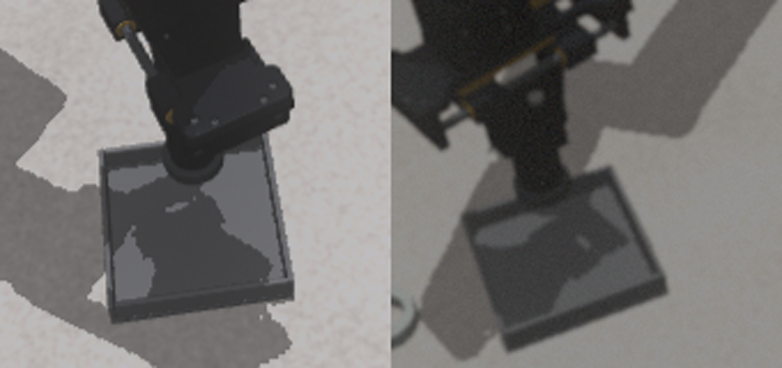

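The head is held upright above the tray. Its foot is near the tray's far edge in the picture only because it is still 11 cm up. I'll lower it.

Emit:
move_arm --commands '[{"hand": 3.5, "travel": [0, 0.1, 1.5], "twist": [0, 0, 0]}, {"hand": 3.5, "travel": [0, 0, 2.5], "twist": [0, 0, 0]}, {"hand": 3.5, "travel": [0, 0, 2.5], "twist": [0, 0, 0]}, {"hand": 3.5, "travel": [0, 0, 2], "twist": [0, 0, 0]}, {"hand": 3.5, "travel": [0, 0, 1], "twist": [0, 0, 0]}]'

```text
time: 5.87
position: [0.4966, -0.3184, 0.0981]
tool_rot: [-0.119, 0.993, 0.002, -0.002]
ft_force: [0.5, 0.8, -2.6]
grip_width: 0.0437
grip_force: 24.9
```

Emit:
move_arm --commands '[{"hand": 3.5, "travel": [0, 0, 0.6], "twist": [0, 0, 0]}, {"hand": 3.5, "travel": [0, 0, 0.3], "twist": [0, 0, 0]}, {"hand": 3.5, "travel": [0, 0, 0.2], "twist": [0, 0, 0]}, {"hand": 3.5, "travel": [0, 0, 0], "twist": [0, 0, 0]}, {"hand": 3.5, "travel": [0, 0, 0], "twist": [0, 0, 0]}]'

```text
time: 6.28
position: [0.4982, -0.322, 0.0905]
tool_rot: [-0.118, 0.993, -0.001, 0.001]
ft_force: [0.6, 0.3, -3.5]
grip_width: 0.0441
grip_force: 24.9
```

Emit:
move_arm --commands '[{"hand": 3.5, "travel": [0, 0, 0.2], "twist": [0, 0, 0]}, {"hand": 3.5, "travel": [0, 0, 0], "twist": [0, 0, 0]}]'

```text
time: 6.45
position: [0.4978, -0.3218, 0.0881]
tool_rot: [-0.118, 0.993, -0.0, 0.0]
ft_force: [0.2, 0.9, -3.1]
grip_width: 0.0439
grip_force: 24.9
```

Emit:
move_arm --commands '[{"hand": 3.5, "travel": [0, 0, 0.2], "twist": [0, 0, 0]}, {"hand": 3.5, "travel": [0, 0, 0], "twist": [0, 0, 0]}]'

```text
time: 6.62
position: [0.4975, -0.3216, 0.0855]
tool_rot: [-0.118, 0.993, -0.0, 0.0]
ft_force: [0.2, -1.2, -2.8]
grip_width: 0.0442
grip_force: 24.9
```

Emit:
move_arm --commands '[{"hand": 3.5, "travel": [0, 0, 0.1], "twist": [0, 0, 0]}, {"hand": 3.5, "travel": [0, 0, 0], "twist": [0, 0, 0]}]'

```text
time: 6.78
position: [0.4977, -0.3218, 0.0854]
tool_rot: [-0.118, 0.993, -0.0, 0.0]
ft_force: [-2.1, 0.3, 3.1]
grip_width: 0.0437
grip_force: 24.9
```

Emit:
move_arm --commands '[{"hand": 8.7, "travel": [0, 0, 0], "twist": [0, 0, 0]}, {"hand": 8.7, "travel": [0, 0, 0], "twist": [0, 0, 0]}, {"hand": 8.7, "travel": [0, 0, 0], "twist": [0, 0, 0]}, {"hand": 8.7, "travel": [0, 0, 0], "twist": [0, 0, 0]}, {"hand": 8.7, "travel": [0, 0, 0], "twist": [0, 0, 0]}]'

```text
time: 7.2
position: [0.4976, -0.3216, 0.0845]
tool_rot: [-0.118, 0.993, -0.0, 0.0]
ft_force: [-0.6, -0.3, 0.1]
grip_width: 0.0695
grip_force: 0.0
```

Emit:
move_arm --commands '[{"hand": 8.7, "travel": [0, 0, 0], "twist": [0, 0, 0]}, {"hand": 8.7, "travel": [0, 0, 0], "twist": [0, 0, 0]}, {"hand": 8.7, "travel": [0, 0, -1], "twist": [0, 0, 0]}, {"hand": 8.7, "travel": [0, 0, -2.5], "twist": [0, 0, 0]}, {"hand": 8.7, "travel": [0, 0, -3.5], "twist": [0, 0, 0]}]'

```text
time: 7.62
position: [0.4959, -0.3201, 0.1531]
tool_rot: [-0.118, 0.993, 0.003, -0.002]
ft_force: [0.0, -1.0, 0.1]
grip_width: 0.0866
grip_force: 0.0
```

Emit:
move_arm --commands '[{"hand": 8.7, "travel": [0, 0, -4], "twist": [0, 0, 0]}, {"hand": 8.7, "travel": [0, 0, -4], "twist": [0, 0, 0]}, {"hand": 8.7, "travel": [0, 0, -3], "twist": [0, 0, 0]}, {"hand": 8.7, "travel": [0, 0, 0], "twist": [0, 0, 0]}, {"hand": 8.7, "travel": [0, 0, 0], "twist": [0, 0, 0]}]'

```text
time: 8.03
position: [0.4985, -0.3223, 0.2678]
tool_rot: [-0.118, 0.993, -0.002, 0.002]
ft_force: [-1.0, 0.0, 0.2]
grip_width: 0.087
grip_force: 0.0
```

```bash
python3 - <<'E'
from h import *
o=robot.get_obs(); print(o['position'],o['q'],o['grip_width'],delta([.56,.10,.26]))
snap('wrist','w4');b=snap('side','s4'); a=snap('scene','sc4')
X=b['frame'][250:410,210:380,::-1]; Y=a['frame'][160:320,150:320,::-1]
cv2.imwrite('pics/m4.png',cv2.resize(np.hstack([X,Y]),None,fx=2.3,fy=2.3,interpolation=cv2.INTER_CUBIC))
E
```

```text
[ 0.49847171 -0.32232148  0.26781785] [-7.62091412e-01  4.48409025e-01  1.48245911e+00 -9.36955406e-06
  1.20441903e+00 -2.56934698e+00] 0.08699263533979835 (array([-15.87,  39.62,   0.63]), np.float64(103.55))
```

View pics/m4.png

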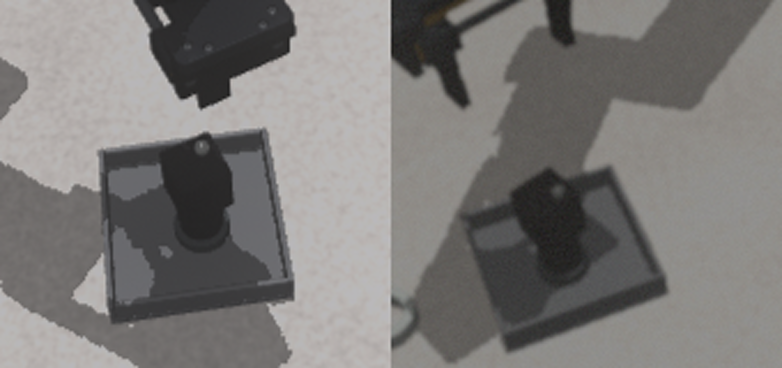

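The head stands upright in the tray at about (202,235) in the left crop. Next is the dial. First I'll check the big head's height and clearance numerically.

```bash
python3 - <<'E'
from h import *
a,b,w=load('scene0'),load('side0'),load('w1')
s=lambda x,y:[350+x/4.4,125+y/4.4]; d=lambda x,y:[200+x/5,130+y/5]
def tri(o):
    f=least_squares(lambda X:np.concatenate([proj(c,X)[0]-u for c,u in o]),[.45,.1,.15]); return f.x.round(4),f.fun.round(1)
print('button',tri([(a,s(138,80)),(b,d(165,168)),(w,[366,93])]))
z=tri([(a,s(138,80)),(b,d(165,168))])[0][2]; print(z)
for q in [(122,128),(217,172),(140,232),(43,195)]: print('side top',onz(b,d(*q),z).round(3))
print('foot',onz(b,d(172,395),0.01))
print('small button z', tri([(a,s(208,260)),(b,d(474,180)),(w,[200+170/3.3,130+370/3.3])]))
E
```

```text
button (array([0.4463, 0.1086, 0.1446]), array([-1.3, -0.3, -0.8,  0.2,  0.2,  0.6]))
0.1436
side top [0.432 0.145 0.144]
side top [0.471 0.101 0.144]
side top [0.431 0.068 0.144]
side top [0.391 0.106 0.144]
foot [0.42955915 0.10031513 0.01      ]
small button z (array([0.5816, 0.0523, 0.1503]), array([-1. , -0.2, -0.7,  0.7,  0.2,  0.7]))
```

Emit:
move_arm --commands '[{"hand": 8.7, "travel": [-1.5, 3.7, 0], "twist": [0, 0, 0]}, {"hand": 8.7, "travel": [-1.5, 3.7, 0], "twist": [0, 0, 0]}, {"hand": 8.7, "travel": [-1.5, 3.7, 0], "twist": [0, 0, 0]}, {"hand": 8.7, "travel": [-1.5, 3.7, 0], "twist": [0, 0, 0]}, {"hand": 8.7, "travel": [-1.5, 3.7, 0], "twist": [0, 0, 0]}]'

```text
time: 8.6
position: [0.526, -0.1221, 0.2626]
tool_rot: [-0.117, 0.993, 0.001, -0.002]
ft_force: [-0.4, -0.2, 0.7]
grip_width: 0.0871
grip_force: 0.0
```

Emit:
move_arm --commands '[{"hand": 8.7, "travel": [-1.5, 3.7, 0], "twist": [0, 0, 0]}, {"hand": 8.7, "travel": [-1.5, 3.7, 0], "twist": [0, 0, 0]}, {"hand": 8.7, "travel": [-1.5, 3.7, 0], "twist": [0, 0, 0]}, {"hand": 8.7, "travel": [-1.5, 3.7, 0], "twist": [0, 0, 0]}, {"hand": 8.7, "travel": [-1.5, 3.7, 0], "twist": [0, 0, 0]}]'

```text
time: 9.02
position: [0.5556, 0.0753, 0.2626]
tool_rot: [-0.118, 0.993, 0.0, -0.002]
ft_force: [0.9, 0.4, 0.1]
grip_width: 0.0871
grip_force: 0.0
```

Emit:
move_arm --commands '[{"hand": 8.7, "travel": [-0.9, 2.6, 0], "twist": [0, 0, 0]}, {"hand": 8.7, "travel": [0, 0, 0], "twist": [0, 0, 7]}, {"hand": 8.7, "travel": [0, 0, 0], "twist": [0, 0, 7]}, {"hand": 8.7, "travel": [0, 0, 0], "twist": [0, 0, 7]}, {"hand": 8.7, "travel": [0, 0, 0], "twist": [0, 0, 7]}]'

```text
time: 9.43
position: [0.5582, 0.1011, 0.2623]
tool_rot: [0.128, 0.992, -0.0, -0.002]
ft_force: [-0.1, 0.1, -0.4]
grip_width: 0.0868
grip_force: 0.0
```

Emit:
move_arm --commands '[{"hand": 5, "travel": [0, 0, 0], "twist": [0, 0, 7]}, {"hand": 5, "travel": [0, 0, 0], "twist": [0, 0, 7]}, {"hand": 5, "travel": [0, 0, 0], "twist": [0, 0, 7]}, {"hand": 5, "travel": [0, 0, 0], "twist": [0, 0, 7]}, {"hand": 5, "travel": [0, 0, 0], "twist": [0, 0, 4]}]'

```text
time: 9.85
position: [0.5583, 0.1007, 0.2624]
tool_rot: [0.397, 0.918, -0.001, -0.002]
ft_force: [-0.5, -0.4, 0.7]
grip_width: 0.0617
grip_force: 0.0
```

Emit:
move_arm --commands '[{"hand": 5, "travel": [0, 0, 0], "twist": [0, 0, 0]}, {"hand": 5, "travel": [0, 0, 0], "twist": [0, 0, 0]}]'

```text
time: 10.02
position: [0.5586, 0.1006, 0.263]
tool_rot: [0.394, 0.919, -0.001, -0.002]
ft_force: [0.8, 0.2, 0.0]
grip_width: 0.0523
grip_force: 0.0
```

```bash
python3 - <<'E'
from h import *
c=snap('wrist','w5'); o=c['obs']; print(o['position'],o['q'],o['grip_width'],delta([.582,.1105,.26]))
D=[.582,.1105,.061]; p=proj(c,D)[0]; print(p)
g=cv2.cvtColor(c['frame'],cv2.COLOR_RGB2GRAY); x,y=p.astype(int); 
for j in range(-56,60,4): print(''.join('%4d'%v for v in g[y+j,x-64:x+68:4]))
E
```

```text
[0.55858187 0.10064454 0.26296737] [-1.85446365e-02  4.21011064e-01  1.54599074e+00 -5.44309899e-05
  1.17805135e+00 -7.80408882e-01] 0.05226221493159465 (array([-0.89,  2.36,  0.32]), np.float64(43.64))
[342.2003869  216.79200041]
 237 239 238 238 239 238 164  90 143 147 147 144 143 142 143 144 145 145 146 144 144 146 147 145 145 145 145 146  70  72  75 146 211
 238 238 238 239 239 184  89 141 144 147 147 144 143 143 144 144 136 142 145 146 146 147 147 145 145 146 146  71  67  69  71  72 187
 238 238 238 238 176  90 142 142 144 146 146 146 106  39  38  39  40  39  38  36  99 139 146 147 146 149 105  92  85  64  68  89 120
 160 236 235 176  90 145 143 143 143 146  79  39  36  37  39  37  38  38  37  38  36  39  56 145 149 139 150 128 123 142  64 133 142
 159 153 159  90 144 143 143 143 135  36  38  38 191 185 199  41  38  38  22 175 165 136  41  38 130 151 209 211 188 146 145  99 138
 162 157  65 143 144 144 144 133  39  25  70 233 238 238 239  41  39  39  24 238 239 231 226  44 172 207 211 180 143 144 144 144 145
 159  64  87  87 142 144 144  40  37 114 129 239 231 229 237  24  23  
[... 2288 characters left out ...]
 88 102 114 239 239 183 239 239 239
  90  89  90  90  88 115 145 145 143  97  87  87  63 134 132 124 157 123 153 145 108  85  85  89  90 126 155 238 239 238 237 239 239
  89  89  88  88 144 143 144 141 143 115 138 115 135 142 142 136 135 109 139 110 103 111  85  86 150 155 155 239 238 239 239 239 238
  90  89 140 145 145 144 143 143 142 143 143 142 143 142 142 143 141 140 137 140 140 138 140 139 161 156 233 239 239 239 239 239 239
  89 146 147 146 146 144 143 142 141 142 143 143 144 141 142 142 141 138 138 139 139 138 139 235 238 233 239 239 221 231 238 238 239
 146 145 145 145 145 144 142 142 142 142 143 143 142 141 141 141 141 139 139 140 139 140 237 239 208  65  65  97  10   7 238 238 239
```

The dial bar lies vertical in the wrist image at columns 338–354, with the gate slot at the top and the plate at the bottom, so the tool yaw matches the bar. I'll refine the bar's centre and angle and the big head's nearest corner.

```bash
python3 - <<'E'
from h import *
c=load('w5'); g=cv2.cvtColor(c['frame'],cv2.COLOR_RGB2GRAY).astype(float); x0,y0=342,216
# top-face rows: left limit = bar left side/top boundary, right = dark->light
Ls,Rs,A=[],[],[]
for y in range(y0-14,y0+24,2):
    r=g[y,x0-12:x0+28]; k=np.where(r<60)[0]; Ls.append(x0-12+k[0]); Rs.append(x0-12+k[-1]); A.append(y)
print(list(zip(A,Ls,Rs)))
print(g[y0+2,x0-8:x0+20].astype(int), g[y0+18,x0-8:x0+20].astype(int))
w=load('w1')
for q in [(357,124),(424,88),(397,14),(324,54)]: print(onz(w,q,.1415).round(3))
E
```

```text
[(202, np.int64(337), np.int64(354)), (204, np.int64(337), np.int64(354)), (206, np.int64(337), np.int64(354)), (208, np.int64(337), np.int64(354)), (210, np.int64(337), np.int64(354)), (212, np.int64(337), np.int64(353)), (214, np.int64(337), np.int64(353)), (216, np.int64(337), np.int64(353)), (218, np.int64(336), np.int64(353)), (220, np.int64(336), np.int64(353)), (222, np.int64(336), np.int64(353)), (224, np.int64(336), np.int64(353)), (226, np.int64(336), np.int64(353)), (228, np.int64(336), np.int64(353)), (230, np.int64(336), np.int64(353)), (232, np.int64(336), np.int64(353)), (234, np.int64(336), np.int64(353)), (236, np.int64(336), np.int64(353)), (238, np.int64(336), np.int64(352))]
[160 131  59  11  16  21  28  29  28  28  27  26  26  25  25  26  25  25
  23  20 109 153 159 159 159 159 159 159] [156 104  39  12  17  24  26  25  26  24  24  23  25  22  23  23  24  23
  20  45 142 156 157 156 156 156 156 156]
[0.469 0.109 0.141]
[0.431 0.15  0.141]
[0.388 0.114 0.141]
[0.428 0.071 0.141]
```

Emit:
move_arm --commands '[{"hand": 5, "travel": [-0.45, 1.2, 1], "twist": [0, 0, 0]}, {"hand": 5, "travel": [-0.45, 1.2, 2.5], "twist": [0, 0, 0]}, {"hand": 5, "travel": [0, 0, 3.5], "twist": [0, 0, 0]}, {"hand": 5, "travel": [0, 0, 3.5], "twist": [0, 0, 0]}, {"hand": 5, "travel": [0, 0, 2.5], "twist": [0, 0, 0]}]'

```text
time: 10.48
position: [0.5816, 0.1107, 0.1315]
tool_rot: [0.394, 0.919, -0.001, -0.002]
ft_force: [0.7, -0.3, -0.4]
grip_width: 0.0503
grip_force: 0.0
```

Emit:
move_arm --commands '[{"hand": 5, "travel": [0, 0, 2], "twist": [0, 0, 0]}, {"hand": 5, "travel": [0, 0, 1.5], "twist": [0, 0, 0]}, {"hand": 5, "travel": [0, 0, 1], "twist": [0, 0, 0]}, {"hand": 5, "travel": [0, 0, 0], "twist": [0, 0, 0]}, {"hand": 2.6, "travel": [0, 0, 0], "twist": [0, 0, 0]}]'

```text
time: 10.9
position: [0.5829, 0.1107, 0.0892]
tool_rot: [0.394, 0.919, -0.0, -0.0]
ft_force: [0.8, -0.0, 0.6]
grip_width: 0.0479
grip_force: 0.0
```

Emit:
move_arm --commands '[{"hand": 2.6, "travel": [0, 0, 0], "twist": [0, 0, 0]}, {"hand": 2.6, "travel": [0, 0, 0], "twist": [0, 0, 0]}, {"hand": 2.6, "travel": [0, 0, 0], "twist": [0, 0, 0]}, {"hand": 2.6, "travel": [0, 0, 0], "twist": [0, 0, 0]}]'

```text
time: 11.23
position: [0.5836, 0.1107, 0.0905]
tool_rot: [0.394, 0.919, 0.0, 0.001]
ft_force: [0.1, -0.0, 0.2]
grip_width: 0.0284
grip_force: 0.0
```

```bash
python3 - <<'E'
from h import *
c=snap('wrist','w6'); o=c['obs']; print(o['position'],o['ft_force'],o['grip_width'],delta([.5825,.111,.088]))
g=cv2.cvtColor(c['frame'],cv2.COLOR_RGB2GRAY)
for z in(.095,.061): print(proj(c,[.5825,.111,z]))
a=snap('scene','sc6'); X=cv2.resize(a['frame'][120:220,370:480,::-1],(400,364),interpolation=cv2.INTER_CUBIC)
Y=cv2.resize(c['frame'][100:380,180:480,::-1],(390,364),interpolation=cv2.INTER_CUBIC)
cv2.imwrite('pics/m6.png',np.hstack([X,Y]))
x,y=proj(c,[.5825,.111,.095])[0].astype(int)
for j in range(-60,44,6): print(''.join('%4d'%v for v in g[min(479,y+j),x-72:x+74:5]))
E
```

```text
[0.58357539 0.1106822  0.09054982] [ 0.13424295 -0.02830894  0.21399129] 0.028399212430000226 (array([ 0.09, -0.04,  0.24]), np.float64(43.55))
[[315.13986922 311.05405618]]
[[315.11080533 278.47473761]]
 154 161 159 158 157 164 165 163 164 164 163 163  12  14  13  12  13  12 150 162 162 161 161 161 161 152 156 155 157  91
 158 158 159 154 163 156 157 157 157 157 157  86  19  20  19  20  19  20 101 156 156 156 156 156 156 158 152 156 154 155
 159 157 158 158 164 160 160 160 160 160 159  88  25  25  25  25  24  23 109 157 158 157 157 156 156 160 156 154 154 155
 160 157 156 158 154  19 150 159 159 159 160  87  24  24  24  24  23  23 111 160 160 160 159 159  10 139 154 154 153 155
 158 157 154 162   8   9  15  15  13 156 156  85  25  25  24  23  23  21 139 155 155  58  15  13   9  10 155 153 154 232
 157 156 153 160   8   9  15  12  14 155 155  84  24  24  23  23  22  21 140 155 155  58  15  15   8   9 145 152 153 237
 157 155 155  49   9   6  15  16  14 156 156  86  22  24  23  23  22  22 143 156 156  41  15  16   9   8   9 153 153 219
 155 155  93   8   9  15  15  14  14 155 155  84 
[... 581 characters left out ...]
 57  57  57  57  57  58  57  58  58  57  57  57  58  58  58  57  58  58  58  58  57  57  57  57
  63  63  62  63  63  63  63  63  63  63  63  63  63  63  64  62  63  63  63  63  63  63  63  64  63  63  62  63  63  63
  65  65  65  65  65  65  65  65  66  65  65  65  65  65  65  65  64  65  65  65  65  65  65  65  65  65  65  65  65  65
  63  62  63  62  63  62  63  63  62  62  62  62  62  62  63  63  63  62  62  63  62  63  62  63  63  63  63  63  63  63
  44  44  45  45  47  48  44  60  53  55  68  67  45  45  45  46  46  45  90  86  52  70  83  44  47  47  46  44  43  44
   9   6   8  16  33  34  18  80  85  85 139  92  20  21  20  21  20  17 134 136 137 136 136  14  32  33  20   8   7   9
```

The fingers are centred on the bar within about 0.5 mm and aligned. I'll close and then turn clockwise in steps.

Emit:
move_arm --commands '[{"hand": 0.8, "travel": [0, 0, 0.2], "twist": [0, 0, 0]}, {"hand": 0.8, "travel": [0, 0, 0], "twist": [0, 0, 0]}, {"hand": 0.8, "travel": [0, 0, 0], "twist": [0, 0, 0]}, {"hand": 0.8, "travel": [0, 0, 0], "twist": [0, 0, 0]}, {"hand": 0.8, "travel": [0, 0, 0], "twist": [0, 0, 0]}]' --force 25

```text
time: 11.75
position: [0.5831, 0.1109, 0.0874]
tool_rot: [0.395, 0.919, 0.0, -0.0]
ft_force: [0.7, 2.0, -1.2]
grip_width: 0.0142
grip_force: 25.0
```

```bash
python3 - <<'E'
from h import *
o=robot.get_obs(); print(o['position'],o['ft_force'],o['moment'],o['grip_width'],delta(o['position']),o['q'])
E
```

```text
[0.58307963 0.11085251 0.08744559] [ 0.65069443  2.02943973 -1.20155882] [ 0.09205611 -0.11199648 -0.0623881 ] 0.014239003441361652 (array([0., 0., 0.]), np.float64(43.51)) [-4.32896535e-04  6.87279608e-01  1.63025979e+00  4.90496013e-04
  8.24002379e-01 -7.60234409e-01]
```

Emit:
move_arm --commands '[{"hand": 0.8, "travel": [0, 0, 0], "twist": [0, 0, 4]}, {"hand": 0.8, "travel": [0, 0, 0], "twist": [0, 0, 4]}, {"hand": 0.8, "travel": [0, 0, 0], "twist": [0, 0, 4]}, {"hand": 0.8, "travel": [0, 0, 0], "twist": [0, 0, 3]}, {"hand": 0.8, "travel": [0, 0, 0], "twist": [0, 0, 0]}]'

```text
time: 12.17
position: [0.583, 0.111, 0.0875]
tool_rot: [0.51, 0.86, -0.0, 0.0]
ft_force: [1.2, 2.0, 0.1]
grip_width: 0.017
grip_force: 30.8
```

Emit:
move_arm --commands '[{"hand": 0.8, "travel": [0, 0, 0], "twist": [0, 0, 4]}, {"hand": 0.8, "travel": [0, 0, 0], "twist": [0, 0, 4]}, {"hand": 0.8, "travel": [0, 0, 0], "twist": [0, 0, 4]}, {"hand": 0.8, "travel": [0, 0, 0], "twist": [0, 0, 3]}, {"hand": 0.8, "travel": [0, 0, 0], "twist": [0, 0, 0]}]'

```text
time: 12.58
position: [0.5833, 0.111, 0.0876]
tool_rot: [0.618, 0.786, 0.0, 0.0]
ft_force: [1.3, 2.0, -1.2]
grip_width: 0.0176
grip_force: 27.7
```

```bash
python3 - <<'E'
from h import *
o=robot.get_obs(); print(o['position'],o['ft_force'],o['moment'],o['grip_width'],delta(o['position']))
E
```

```text
[0.58333096 0.11096254 0.08761286] [ 1.30947763  2.03264746 -1.23895029] [ 0.32174281 -0.07004392  0.7328494 ] 0.0175614256729157 (array([0., 0., 0.]), np.float64(13.67))
```

```bash
python3 - <<'E'
from h import *
c=snap('wrist','w7'); a=snap('scene','sc7');b=snap('side','s7')
g=cv2.cvtColor(c['frame'],cv2.COLOR_RGB2GRAY)
X=cv2.resize(a['frame'][135:205,385:465,::-1],(384,336),interpolation=cv2.INTER_CUBIC)
Y=cv2.resize(c['frame'][100:380,140:490,::-1],(416,336),interpolation=cv2.INTER_CUBIC)
cv2.imwrite('pics/m7.png',np.hstack([X,Y]))
for y in range(150,320,6): print(y,''.join('%4d'%v for v in g[y,225:410:6]))
E
```

```text
150  140 140 142 145 145 147 147 146 146 146 146 146 146 146 146 146 145 144 144  72  65  65 104 133 140 142 130 142 145 144 144
156  140 141 143 145 145 145 146 145 145 146 146 147 147 147 146 145 145 145 152  91 128  64 119 138 140 139 111 144 146 145 145
162  141 144 146 146 146 146 146 145 146 146 145 145 147 147 145 145 146 146 152  90 127 127 120 140 140 127 143 144 145 145 146
168  144 145 145 146 146 146 147 146 146 145 144 144 146 146 146 145 146 146 152 169 211 134 171 103 113 144 144 144 144 144 144
174  143 146 146 145 145 146 146 145 146 145 143 144 146 146 147 147 147 149 152 214 208 212 150 143 144 145 146 144 144 145 144
180  144 146 145 144 144 144 145 145 145 144 144 145 147 146 146 146 146 153  94 212 209 209 150 144 143 144 146 144 144 145 144
186  145 146 145 143 143 143 145 144 145 145 145  56  40  40  38  38  38  41  65 209 210 193 148 143 144 144 144 143 144 144 144
192  142 144 143 141 141 143 143 143 113  41  38  41  38  39  38  39  40  35 205 205 210  40  58 145 144 143 142 145 144 143 142
198  141 142 141 140 141 142 143  38  38  38  38  40  38  40  39  33
[... 1940 characters left out ...]
 12 152  15  15   8  10 158 158  18  20  20  19  20  20
294   18  18  16  17  17  17  79  75  10   8  14  15  24  25  25  26  25  16  60  15  15  10   9   7 159  22  20  20  18  20  20
300   17  18  18  18  17  66  54   7  10  14  15  14  19  24  25  25  24  18  10  15  15  16   8   8  41  67  20  20  19  19  17
306   19  17  18  18  17  77  55  10   9  15  14  14  15  23  24  23  24  21   9  18  14  14  10   8  55  72  19  19  20  19  20
312   24  22  23  22  16  81  36  36  35  35  36  35  36  35  35  35  35  35  35  36  35  36  35  35  35  82  22  31  31  30  31
318   28  28  29  28  16  81  50  50  50  50  50  51  50  51  50  50  50  50  51  51  51  50  50  50  50  60  55  43  44  44  44
```

View pics/m7.png

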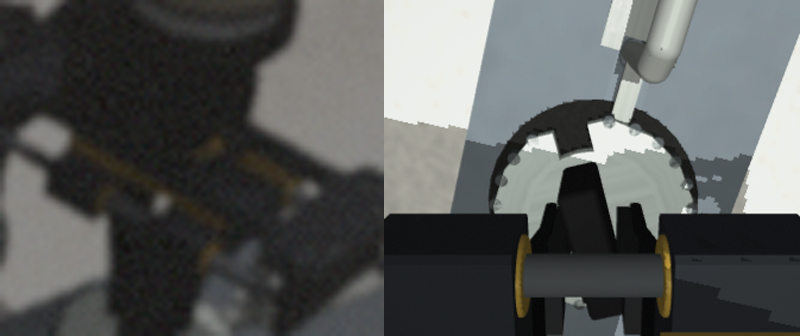

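The view shows the gate slot about 11° CCW of the gripper's axis. The dial is turning but lags in the jaws, and the tongue and shackle are at the upper right. I'll dwell briefly to see whether it catches up.

Emit:
move_arm --commands '[{"hand": 0.8, "travel": [0, 0, 0], "twist": [0, 0, 0]}, {"hand": 0.8, "travel": [0, 0, 0], "twist": [0, 0, 0]}, {"hand": 0.8, "travel": [0, 0, 0], "twist": [0, 0, 0]}]' --force 40

```text
time: 12.98
position: [0.5834, 0.1106, 0.0876]
tool_rot: [0.619, 0.785, 0.0, 0.0]
ft_force: [1.8, 1.2, -0.1]
grip_width: 0.0138
grip_force: 40.0
```

```bash
cat >> h.py <<'E'
def slot(c, axis=(.5829,.111)):
    # gate bearing (deg, world): sample ring at 36 mm on disc top; disc light, slot dark
    g=cv2.cvtColor(c['frame'],cv2.COLOR_RGB2GRAY).astype(float); th=np.radians(np.arange(40,160,.5)); out=[]
    for r in (.033,.034,.035,.036):
        P=proj(c,np.c_[axis[0]+r*np.cos(th),axis[1]+r*np.sin(th),np.full(len(th),.061)]).astype(np.float32)
        v=cv2.remap(g.astype(np.float32),P[:,0].reshape(-1,1),P[:,1].reshape(-1,1),cv2.INTER_LINEAR).ravel()
        k=v<70; e=np.flatnonzero(np.diff(np.r_[0,k.astype(int),0])); out.append([(np.degrees(th[i]).round(1),np.degrees(th[j-1]).round(1)) for i,j in e.reshape(-1,2) if j-i>10])
    return out
E
python3 - <<'E'
from h import *
o=robot.get_obs(); print(o['ft_force'],o['moment'],o['grip_width'],o['grip_force'],delta(o['position']))
print('before',slot(load('w7'))); print('w6',slot(load('w6'))); print('w5',slot(load('w5'))); print('now',slot(snap('wrist','w8')))
E
```

```text
[ 1.76747329  1.24453126 -0.07443842] [ 0.18884367 -0.25361813 -0.12604937] 0.013834776012323417 39.99981204047799 (array([0., 0., 0.]), np.float64(13.45))
before [[(np.float64(106.5), np.float64(128.5))], [(np.float64(107.0), np.float64(128.0))], [(np.float64(107.0), np.float64(128.0))], [(np.float64(107.5), np.float64(127.5))]]
w6 [[(np.float64(122.5), np.float64(145.0))], [(np.float64(122.5), np.float64(144.5))], [(np.float64(123.0), np.float64(144.5))], [(np.float64(123.0), np.float64(144.0))]]
w5 [[(np.float64(122.5), np.float64(144.0))], [(np.float64(123.0), np.float64(143.5))], [(np.float64(123.5), np.float64(143.0))], [(np.float64(123.5), np.float64(143.0))]]
now [[(np.float64(92.5), np.float64(115.0))], [(np.float64(97.0), np.float64(114.5))], [(np.float64(97.0), np.float64(114.0))], [(np.float64(97.0), np.float64(114.0))]]
```

Detented: the gate bearing was 133.4° at the start and is now about 104°, so one click remains to 88.4° (zero).

Emit:
move_arm --commands '[{"hand": 0.8, "travel": [0, 0, 0], "twist": [0, 0, 3]}, {"hand": 0.8, "travel": [0, 0, 0], "twist": [0, 0, 3]}, {"hand": 0.8, "travel": [0, 0, 0], "twist": [0, 0, 3]}, {"hand": 0.8, "travel": [0, 0, 0], "twist": [0, 0, 3]}, {"hand": 0.8, "travel": [0, 0, 0], "twist": [0, 0, 3]}]'

```text
time: 13.45
position: [0.5835, 0.1104, 0.0876]
tool_rot: [0.717, 0.697, 0.0, 0.0]
ft_force: [1.4, -0.1, -0.1]
grip_width: 0.0138
grip_force: 40.1
```

Emit:
move_arm --commands '[{"hand": 0.8, "travel": [0, 0, 0], "twist": [0, 0, 0]}, {"hand": 0.8, "travel": [0, 0, 0], "twist": [0, 0, 0]}, {"hand": 0.8, "travel": [0, 0, 0], "twist": [0, 0, 0]}]'

```text
time: 13.7
position: [0.5835, 0.1104, 0.0877]
tool_rot: [0.716, 0.698, 0.0, 0.0]
ft_force: [3.1, -0.2, -0.8]
grip_width: 0.0138
grip_force: 40.2
```

```bash
python3 - <<'E'
from h import *
o=robot.get_obs(); print(o['ft_force'],o['moment'],o['grip_width'],o['grip_force'],delta(o['position']),o['position'])
print('now',slot(snap('wrist','w9')))
E
```

```text
[ 3.13183104 -0.16039182 -0.75164879] [-0.00060384 -0.2879978  -0.18706347] 0.013808394852527491 40.17162986565381 (array([0., 0., 0.]), np.float64(-1.43)) [0.58349567 0.11043784 0.0876783 ]
now [[(np.float64(77.5), np.float64(100.0))], [], [], []]
```

Emit:
move_arm --commands '[{"hand": 4, "travel": [0, 0, 0], "twist": [0, 0, 0]}, {"hand": 4, "travel": [0, 0, 0], "twist": [0, 0, 0]}, {"hand": 4, "travel": [0, 0, 0], "twist": [0, 0, 0]}, {"hand": 4, "travel": [0, 0, 0], "twist": [0, 0, 0]}, {"hand": 4, "travel": [0, 0, 0], "twist": [0, 0, 0]}]'

```text
time: 14.17
position: [0.5826, 0.1106, 0.0874]
tool_rot: [0.716, 0.698, -0.0, -0.0]
ft_force: [0.1, -0.3, -0.1]
grip_width: 0.0368
grip_force: 0.0
```

Emit:
move_arm --commands '[{"hand": 4, "travel": [0, 0, -1], "twist": [0, 0, 0]}, {"hand": 4, "travel": [0, 0, -2.5], "twist": [0, 0, 0]}, {"hand": 4, "travel": [0, 0, -3.5], "twist": [0, 0, 0]}, {"hand": 4, "travel": [0, 0, -3], "twist": [0, 0, 0]}, {"hand": 4, "travel": [2, 0, -2], "twist": [0, 0, 0]}]'

```text
time: 14.58
position: [0.585, 0.1283, 0.2114]
tool_rot: [0.717, 0.697, 0.001, 0.002]
ft_force: [0.8, -0.0, -0.2]
grip_width: 0.04
grip_force: 0.0
```

Emit:
move_arm --commands '[{"hand": 4, "travel": [3, 0, 0], "twist": [0, 0, 0]}, {"hand": 4, "travel": [0, 0, 0], "twist": [0, 0, 0]}, {"hand": 4, "travel": [0, 0, 0], "twist": [0, 0, 0]}]'

```text
time: 14.83
position: [0.584, 0.1618, 0.2087]
tool_rot: [0.715, 0.699, 0.0, 0.0]
ft_force: [-0.0, -0.7, 0.5]
grip_width: 0.0404
grip_force: 0.0
```

```bash
python3 - <<'E'
from h import *
c=snap('wrist','w10');o=c['obs']; M=R.from_quat(o['tool_rot']).as_matrix(); print(o['position'],o['q'],M.round(3).tolist(),delta([.5857,.1998,.1]))
print(slot(c))
for r in ([.5857,.1998,.11],[.5836,.147,.061],[.5832,.1108,.061],[.5829,.0870,.065]): print(r,proj(c,r).round(1))
g=cv2.cvtColor(c['frame'],cv2.COLOR_RGB2GRAY)
for y in range(20,330,8): print(y,''.join('%4d'%v for v in g[y,262:380:4]))
E
```

```text
[0.58402305 0.16183887 0.20866734] [ 8.62456341e-02  5.33539772e-01  1.51137316e+00 -2.68848960e-04
  1.09549970e+00  1.09080778e-01] [[0.023, 1.0, 0.001], [1.0, -0.023, -0.0], [-0.0, 0.001, -1.0]] (array([ 3.9 ,  0.1 , 10.79]), np.float64(-1.37))
[[(np.float64(77.0), np.float64(99.5))], [(np.float64(77.5), np.float64(99.5))], [], []]
[0.5857, 0.1998, 0.11] [[318.  181.5]]
[0.5836, 0.147, 0.061] [[316.3 238.9]]
[0.5832, 0.1108, 0.061] [[316.7 281.3]]
[0.5829, 0.087, 0.065] [[317. 310.]]
20  229 228 229 229 229 229 228 229 230 230 229 230 229 229 228 229 229 228 228 230 230 229 229 229 229 227 227 228 229 229
28  230 230 229 230 230 230 229 229 230 230 230 229 222 229 230 230 230 230 229 229 230 230 230 230 228 230 227 226 229 229
36  229 231 229 230 230 230 230 231 231 231 230 230 229 231 231 231 230 230 229 229 229 229 230 229 230 230 231 231 230 230
44  230 231 230 227 231 231 231 231 231 229 230 227 231 231 231 231 231 231 231 231 231 231 231 231 231 230 231 231 231 231
52  231 231 231 232 232 232 230 230 232 232 231 232 232 231 231 231 231 231 231 232 232 231 232 231 232 232 230 
[... 3556 characters left out ...]
157  26  26  24  23 103 157 157 156 157 156 159 151 152  15  15  15  14   9
292   14  13  13 157 156 152 157 154 153 152 152 152  24  25  23  23 123 153 153 153 153 155 149 153 153  15  13  15  14  12
300   13  12  12 150 156 154 152 156 152 152 152 152  25  23  21  23 138 151 152 151 154 233 235 235 226  13  13  14  14  15
308   12  13  11  86  81 154 154 154 152 153 141 140  24  22  22  22 130 143 152 150 151 226 234 139 138  13  15  15  15  14
316   44  45  45  44  44  44  44  45  44  44  45  44  44  45  43  44  44  43  44  45  44  44  44  44  44  44  44  44  44  44
324   56  56  56  56  56  55  56  56  56  55  56  56  55  55  55  56  55  56  55  56  56  55  55  55  56  55  56  56  56  55
```

The gate is centred on the tongue (slot columns 310–327, tongue centre about 318). The bow's centre is at (318,182), as predicted. Now I'll grasp the bow.

Emit:
move_arm --commands '[{"hand": 4, "travel": [2, 0.05, 0], "twist": [0, 0, 0]}, {"hand": 4, "travel": [1.9, 0.05, 2], "twist": [0, 0, 0]}, {"hand": 4, "travel": [0, 0, 3], "twist": [0, 0, 0]}, {"hand": 4, "travel": [0, 0, 2.5], "twist": [0, 0, 0]}, {"hand": 4, "travel": [0, 0, 1.5], "twist": [0, 0, 0]}]'

```text
time: 15.3
position: [0.5842, 0.1985, 0.1143]
tool_rot: [0.716, 0.698, -0.003, -0.002]
ft_force: [-0.2, 0.3, 0.8]
grip_width: 0.0402
grip_force: 0.0
```

Emit:
move_arm --commands '[{"hand": 4, "travel": [0, 0, 1.2], "twist": [0, 0, 0]}, {"hand": 4, "travel": [0, 0, 0.6], "twist": [0, 0, 0]}, {"hand": 2, "travel": [0, 0, 0], "twist": [0, 0, 0]}, {"hand": 2, "travel": [0, 0, 0], "twist": [0, 0, 0]}, {"hand": 2, "travel": [0, 0, 0], "twist": [0, 0, 0]}]'

```text
time: 15.72
position: [0.5873, 0.1995, 0.1007]
tool_rot: [0.716, 0.698, 0.001, 0.001]
ft_force: [0.4, -0.3, -0.3]
grip_width: 0.0272
grip_force: 0.0
```

```bash
python3 - <<'E'
from h import *
c=snap('wrist','w11');o=c['obs']; print(o['position'],o['ft_force'],o['grip_width'],delta([.5857,.1998,.1]),proj(c,[.5857,.1998,.11]))
g=cv2.cvtColor(c['frame'],cv2.COLOR_RGB2GRAY)
for y in range(200,320,8): print(y,''.join('%4d'%v for v in g[y,250:390:5]))
E
```

```text
[0.58725029 0.19948841 0.10067097] [ 0.36435302 -0.25154978 -0.28406258] 0.02717673277680873 (array([ 0.02, -0.16,  0.08]), np.float64(-1.47)) [[313.9092238  317.37039171]]
200  146 147 149 149 149 150 150 171 225 217 219 207 206 207 206 206 212 219 212 154 151 150 150 150 148 148 148 149
208  146 146 148 149 148 148 148 171 203 206 176 148 109  92 120 147 202 198 202 149 148 148 147 147 146 147 146 146
216  148 147 148 149 149 148 149 116 201 204 180  57  73  77  73  46 200 196 201 150 149 149 149 147 146 146 146 145
224   90  90  91  91  90 149 149 111 199 202 190  64  73  77  73  57 200 196 199  90  88  89  88  87  87  87  87  87
232   91  91  90  91  89  90  90  94 123 123 122  69  73  76  74  88 122 120 120  88  88  88  89  88  86  88  88  88
240   91  90  91  91  90  90  89  89 123 122 124  65  72  77  65  73 123 120 119  88  89  88  89  88  87  88  86  87
248   89  89  91  90  91  90  90  88 121 122 122  89 103 102  97  70 121 119 118  87  87  88  87  88  87  88  86  86
256   88  89  89  90  89  89  90  88 121 121 122  92 102 102  97  78 121 118 117  87  86  87  87  87  87  87  87  86
264   89  89  88  89  89  90  89  89 121 120 121  92 102 102  96  79 121 119 117  88  87  87  87  88  87  87  87  87
272   89  89  89   8   8  31  30  75 120 119 121 100 114 117 106  84 120 117 117  88  28  29  10   7  87  86  86  84
280   89  89  75  10   8  14  15  68 120 118 120 100 114 116 107  84 121 117 117  87  15  15  10   9  20  85  85  83
288   89  89  10  10  12  14  14  58 120 118 120 100 115 115 106  83 120 116 117  88  14  14  14   9   8  83  85  84
296   86   8   8   8  13  14  12  52 119 117 116 101 114 114 107  83 120 115 117  86  13  14  15  12   9   7  56  85
304    8   9  10  13  13  12  13  41  86  86  85 101 114 114 106  81  87  86  85  84  12  13  14  14   7   7   8   8
312   35  33  34  34  35  34  34  34  34  34  34  33  34  34  34  34  33  33  34  34  33  33  34  34  33  34  34  34
```

Centred: the bow spans columns 304–329 and the fingers 284–348. I'll close.

Emit:
move_arm --commands '[{"hand": 0.6, "travel": [0, 0, 0], "twist": [0, 0, 0]}, {"hand": 0.6, "travel": [0, 0, 0], "twist": [0, 0, 0]}, {"hand": 0.6, "travel": [0, 0, 0], "twist": [0, 0, 0]}, {"hand": 0.6, "travel": [0, 0, 0], "twist": [0, 0, 0]}, {"hand": 0.6, "travel": [0, 0, 0], "twist": [0, 0, 0]}]' --force 30

```text
time: 16.18
position: [0.5866, 0.1997, 0.1001]
tool_rot: [0.716, 0.698, 0.0, 0.0]
ft_force: [-0.7, -0.1, 3.0]
grip_width: 0.0089
grip_force: 30.0
```

Emit:
move_arm --commands '[{"hand": 0.6, "travel": [0, 0, -0.2], "twist": [0, 0, 0]}, {"hand": 0.6, "travel": [0, 0, -0.2], "twist": [0, 0, 0]}, {"hand": 0.6, "travel": [0, 0, 0], "twist": [0, 0, 0]}]'

```text
time: 16.43
position: [0.586, 0.1996, 0.1035]
tool_rot: [0.716, 0.698, -0.0, -0.0]
ft_force: [0.2, 0.1, -1.9]
grip_width: 0.0091
grip_force: 30.0
```

Emit:
move_arm --commands '[{"hand": 0.6, "travel": [0, 0, -0.2], "twist": [0, 0, 0]}, {"hand": 0.6, "travel": [0, 0, -0.2], "twist": [0, 0, 0]}, {"hand": 0.6, "travel": [0, 0, 0], "twist": [0, 0, 0]}]'

```text
time: 16.68
position: [0.5864, 0.1996, 0.1078]
tool_rot: [0.716, 0.698, 0.0, 0.0]
ft_force: [0.5, -0.9, -1.3]
grip_width: 0.0092
grip_force: 30.0
```

It lifts freely, at about 1.6 N (its own weight). Continuing in small steps past the disc.

Emit:
move_arm --commands '[{"hand": 0.6, "travel": [0, 0, -0.2], "twist": [0, 0, 0]}, {"hand": 0.6, "travel": [0, 0, -0.2], "twist": [0, 0, 0]}, {"hand": 0.6, "travel": [0, 0, -0.2], "twist": [0, 0, 0]}, {"hand": 0.6, "travel": [0, 0, 0], "twist": [0, 0, 0]}]'

```text
time: 17.02
position: [0.5866, 0.1997, 0.1141]
tool_rot: [0.716, 0.698, 0.0, 0.0]
ft_force: [0.2, -0.0, -1.9]
grip_width: 0.0091
grip_force: 30.0
```

Emit:
move_arm --commands '[{"hand": 0.6, "travel": [0, 0, -0.4], "twist": [0, 0, 0]}, {"hand": 0.6, "travel": [0, 0, -0.5], "twist": [0, 0, 0]}, {"hand": 0.6, "travel": [0, 0, -0.6], "twist": [0, 0, 0]}, {"hand": 0.6, "travel": [0, 0, -0.6], "twist": [0, 0, 0]}, {"hand": 0.6, "travel": [0, 0, -0.6], "twist": [0, 0, 0]}]'

```text
time: 17.43
position: [0.5865, 0.1997, 0.1414]
tool_rot: [0.716, 0.698, 0.0, 0.0]
ft_force: [-0.8, 1.0, -1.4]
grip_width: 0.0091
grip_force: 30.0
```

Emit:
move_arm --commands '[{"hand": 0.6, "travel": [0, 0, -1], "twist": [0, 0, 0]}, {"hand": 0.6, "travel": [0, 0, -1.5], "twist": [0, 0, 0]}, {"hand": 0.6, "travel": [0, 0, -2], "twist": [0, 0, 0]}, {"hand": 0.6, "travel": [0, 0, -2], "twist": [0, 0, 0]}, {"hand": 0.6, "travel": [0, 0, -2], "twist": [0, 0, 0]}]'

```text
time: 17.85
position: [0.5861, 0.1996, 0.2272]
tool_rot: [0.716, 0.698, 0.0, 0.0]
ft_force: [0.5, -0.3, -1.9]
grip_width: 0.0088
grip_force: 30.0
```

Emit:
move_arm --commands '[{"hand": 0.6, "travel": [0, 0, -2], "twist": [0, 0, 0]}, {"hand": 0.6, "travel": [0, 0, -1], "twist": [0, 0, 0]}, {"hand": 0.6, "travel": [0, 0, -0.5], "twist": [0, 0, 0]}, {"hand": 0.6, "travel": [0, 0, 0], "twist": [0, 0, 0]}, {"hand": 0.6, "travel": [0, 0, 0], "twist": [0, 0, 0]}]'

```text
time: 18.27
position: [0.5857, 0.1995, 0.26]
tool_rot: [0.716, 0.698, -0.001, -0.0]
ft_force: [1.2, 0.6, -2.1]
grip_width: 0.0087
grip_force: 30.0
```

Emit:
move_arm --commands '[{"hand": 0.6, "travel": [0, 0, 0], "twist": [0, 0, 0]}, {"hand": 0.6, "travel": [0, 0, 0], "twist": [0, 0, 0]}, {"hand": 0.6, "travel": [0, 0, 0], "twist": [0, 0, 0]}, {"hand": 0.6, "travel": [0, 0, 0], "twist": [0, 0, 0]}, {"hand": 0.6, "travel": [0, 0, 0], "twist": [0, 0, 0]}]'

```text
time: 18.68
position: [0.5862, 0.1996, 0.26]
tool_rot: [0.716, 0.698, -0.0, -0.0]
ft_force: [0.6, 0.2, -1.8]
grip_width: 0.0092
grip_force: 30.0
```

```bash
python3 - <<'E'
from h import *
b=snap('side','s12'); a=snap('scene','sc12'); c=snap('wrist','w12'); o=c['obs']
print(o['position'],o['ft_force'],o['joint_velocities'].round(3),o['grip_width'])
# is the held shackle upright? bow appearance in wrist image near the grasp, predicted vs seen; legs predicted in side view
x,y=proj(b,[.5865,.1997,.16])[0].astype(int); print(x,y)
p=[proj(b,place([.5865,.1997,-.028],[[0,s*.023,z]]))[0].round(1) for s in(-1,1) for z in(.165,.20,.23)]; print(p)
p2=[proj(a,place([.5865,.1997,-.028],[[0,s*.023,z]]))[0].round(1) for s in(-1,1) for z in(.165,.20,.23)]; print(p2)
g=cv2.cvtColor(a['frame'],cv2.COLOR_RGB2GRAY); u,v=np.array(p2[1]).astype(int)
for j in range(v-26,v+34,3): print(j,u-20,''.join('%4d'%q for q in g[j,u-20:u+50:2]))
E
```

```text
[0.58625435 0.19960208 0.26029983] [ 0.01577969 -0.74822444 -1.95369706] [ 0.    -0.005 -0.002 -0.001 -0.002  0.001] 0.008990445981971644
283 126
[array([284.6, 130. ]), array([283.5, 117.7]), array([282.5, 106.6]), array([281.4, 119.4]), array([280.2, 107.2]), array([279.2,  96.2])]
[array([445.5, 159. ]), array([448.5, 145.7]), array([451.2, 133.6]), array([462.4, 152.1]), array([465.8, 138.8]), array([468.9, 126.8])]
119 428  132 130 131 132 131 132 131 130 132 131 131 131 125  99  67  65  53  50  36  36  35  30  31  88 128 129 130 131 116  59  36  55  84 109 124
122 428  133 133 134 133 131 132 131 131 130 131 131 127 100  62  62  50  52  43  34  34  37  37  50 117 131 129 129 131 131 125 124 126 129 130 125
125 428  130 130 128 131 132 133 131 133 133 130 129 124  81  57  79 121 111  46  35  38  40  39  76 125 132 131 128 123 117  95  65  54  80 118 115
128 428  132 134 130 132 131 130 131 131 129 129 130 114  60  56 104 129 124  90  91 100  59  57 102 131 131 125  82  54  41  38  38  30  33  46  83
131 428  132 131 132 129 130 128 131 130 128 131 129  99  57  63 115 130 128 127
[... 1603 characters left out ...]
 131 132 134 132 132 133 132 132 132 132 132 132 132 130 131 134 132 131 132 132 132 131 129 129 131 130
167 428  133 133 132 132 133 132 130 133 131 133 133 134 133 131 135 131 131 131 133 134 132 132 134 133 132 133 130 131 131 131 130 130 130 130 130
170 428  130 131 132 132 133 131 132 131 132 132 133 132 129 132 132 133 133 133 131 133 132 133 132 132 134 131 131 134 133 131 131 129 128 131 128
173 428  132 132 133 130 131 132 133 131 131 133 132 132 131 133 131 132 134 134 133 133 134 133 132 133 131 133 132 132 131 128 132 133 132 130 129
176 428  130 131 134 131 132 133 129 121 103  91  87 117 131 134 133 134 134 131 132 131 132 132 132 132 130 131 135 133 131 131 131 129 130 131 130
```

The shackle's legs and feet appear where an upright shackle with feet about 13 cm above the deck should be (feet at rows 155 and 149, 155 and 148 predicted). It is still, and nothing else was touched. Handing in.

```bash
python3 -c "
from rig import robot
print(robot.hand_in())"
```

```text
the job is handed in; nothing more can be done
None
```

I handed in the job with the shackle held upright and still, its feet about 13 cm above the lock base; the small camera head stands upright in the tray, the dial gate is at 0, and the shackle pulled out at about its own weight.

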